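Seat the washed drum of a cassava grater in its V bearings

TASK

Take the washed cassava-grater drum off the slatted draining rack and put it back in the grater: lay its axle in the spring keepers and press both ends down from above until they are fully home, bedded on both faces of the V block at each end. Press firmly but do not force it: an end needs some 15 N to go in, and more than 40 N on a V block cracks it. Leave everything else where it is.

Things in the scene. Friction and masses are not known exactly. Their poses are not given: they have to be found in the camera images.
- drum_center (a point): Centre of the grater drum: a roller of punched tin with dark wooden end discs, 56 mm in diameter, 130 mm long (its own x axis), with a bare steel axle 16 mm thick sticking out of both ends, 236 mm long over all; 0.35 to 0.65 kg, ends alike. At the start it lies between the middle slats of the rack, axis along them, its centre 41 mm above the table.
- drum: The same drum; its origin is at the centre too and x is its axis.
- axle_end1 (a point): Middle of the end face of the drum's axle, 118 mm from the drum's centre on its -x side.
- axle_end2 (a point): The other end of the drum's axle, 118 mm from the centre on its +x side.
- axle_seat (a point): A point of the grater: where the drum's centre lies once seated, 105 mm above the table, if both V blocks stand at mid setting; each may be set up to 3 mm higher or lower. x runs along the seated axle, z up. The cheeks' inner faces are 73 mm from here along x (the seated drum has 8 mm end play each way). Beside the drum there is free room down to 60 mm above the table.
- grater: The grater's fixed wooden frame: base board 205 x 130 x 16 mm carrying two cheeks, a low feed board folded down on its +y side. Origin on the table under the seat; x along the axle. Outside each cheek, 95 to 107 mm from the seat along x, stands a pair of upright spring-steel keepers that grip the axle from both sides; their lips flare upward to a funnel 32 mm wide, its rim 20 mm above the seat.
- keepers_far (a point): Mouth of the other pair of keepers, 101 mm from the seat on the +x side.
- keepers_near (a point): Middle of the mouth of the keepers 101 mm from the seat on the -x side, 20 mm above it. Laid in the lips the axle rests about 11 mm above the seat and sinks no further by itself. It takes 8 to 15 N at an end to push it in between them, then some 5 N to slide it on down; they do not draw it in, and it stays where it is left, so it must be pushed until it lands on the V. Ends may go together or in turn; a push on the drum near one end goes mostly to that end.
- cheek_near: Wooden cheek, 20 mm thick, at the -x end of the grater, its middle plane 83 mm from the seat; origin at table height. On top it carries a dark hardwood V block (90 degree V, mouth 20 mm wide, 10 mm deep, 18 mm long along the axle) locked by a brass screw at a height that differs each time, within 3 mm of the middle, and is not measured. It cracks above 40 N.
- cheek_far: The same at the +x end of the grater; its V block is set by its own screw. Opening fingers that hold the drum can drag it up off the V blocks by a millimetre or so, where the keepers then hold it: the last push must come from above, with nothing held.
- rack: Fixed wooden draining rack, 240 x 190 mm, with six low slats along its x axis, their tops 20 mm above the table; the drum lies in the gap in the middle. Origin on the table under its centre.
- dish: White enamel dish, 100 mm across and 35 mm high, standing on the grater's base board under the drum's place. Stays there.
- mug: Blue cup, 64 mm across, 75 mm high, on the table between the grater and the rack. Stays there.
- spoon: Wooden spoon, 200 mm, lying between the grater and the rack. Stays there.
- potato: Red sweet potato, 130 mm long, 58 mm thick, lying near the wooden trough on the right. Stays there.
- cassava: Thin peeled root, 150 mm long and 26 mm thick, lying on the outer slats of the rack beside the drum, its middle line 80 mm from the drum's axis. Stays there.
- crank: The grater's steel crank with an upright wooden grip 100 mm high, lying on the table far to the left. Stays there.
Mind the look-alikes: they are no part of the job. Leave any blue or turquoise look-alike of the drum alone.

How it is judged:
By the outcome, as a careful person would: the job done as asked, in the order asked, and still so for the second after the job is handed in, with the robot touching nothing.
It also fails if it takes over 54 s, if anything falls off the work surface, if the arm or the gripper's body presses on something with over 40 N, if the wrist force passes 120 N, or if a joint passes its speed limit or range.

ROBOT

A 6-joint arm with a two-finger parallel gripper is mounted at the origin on the work surface. World frame = base frame: x ahead of the robot, y to its left, z up, the work surface at z = 0. Lengths are in mm, angles in degrees, forces in N, time in s.
With the tool pointing down it reaches from about 275 to 825 mm from the base axis. Payload 4.9 kg.
Tool frame: the origin (TCP) lies at the very end of the fingers, on their centre line; the grasp point (between the pads) lies 19 mm behind it; z points along the fingers, y is the line along which they close (so a half turn about z gives the same grasp; the last joint's range is limited). The gripper opens to 85 mm and grips with 20 to 120 N. Pads are 22 mm wide; open, the fingers measure 114 mm over their backs; the gripper's body (76 mm by 85 mm) begins 54 mm behind the grasp point. The pads swing forward as they close: fully open they stand 13 mm farther back than shut.
Start: joints at [-75.871, 18.69, -11.035, 60.275, 0, 82.311], TCP at [204.428, -510.615, 231.281] pointing down, gripper open.
Joint ranges: [-152.03, 152.03], [-55.5, 102.48], [-74.3, 77.21], [-110.64, 120.58], [-84.22, 78.4], [-180, 180]. Speed limits (degrees/s): [147.25, 147.25, 180, 180, 180, 180].

INTERFACE

Orientations are given as a 3x3 rotation matrix whose columns are the frame's x, y, z axes.
In Python, from station import observe, camera, close_job gives the robot as it stands.
- The arm moves only by the tool carry_out, never from a script. Its argument "commands" is a list of rows, each a list of 3 entries, a list of its own where there are three numbers: the turn, a rotation vector about the world's x, y, z in units of 5 degrees (1.0 is 5 degrees), then the shift along the world's x, y, z in units of 60 mm (1.0 is 60 mm), then the closure in counts, from 0 (fully open) to 255 (shut). A call has 1 to 20 rows; each row shifts and turns the commanded pose from where the row before left it; what a row does not reach is not made up. A row lasts 1/8 s, in which the tool goes at most 62.5 mm and 10.7 degrees, less where a joint would pass 70% of its speed; a pose out of reach is approached as far as the arm can. A call is refused whole if a number of a shift passes 1 or a number of a turn 1, either way. A call with a gripper value outside its range is refused whole. The fingers move at their own pace and stop on an object; "newtons" is the grip in N (left out, the last holds). Time passes only in rows, so rows that do not move let the fingers close. It gives the time, the measured TCP pose, the force, the opening and the grip force at its end, in the units of the state.
- observe(): the state, without advancing time (a new reading comes with each control period).
- camera(name): name is "scene" or "top" or "wrist"; returns a dict with "pixels" (384x512x3 uint8, red, green, blue), "K" (3x3 intrinsics, pixels), "camera_from_world" (4x4, takes a point from world to camera coordinates); the wrist camera has in their place "hand_eye" (4x4, takes a point from camera to tool coordinates, whose origin is the TCP and whose axes are the flange's). Camera axes: x right, y up, looking along -z (the intrinsics and any distortion apply to the point x, -y, -z); pixel columns grow to the right and rows downward; lengths in mm; the calibration is good to about 2 mm. A picture is of the moment at which its call begins: read the wrist's pose just before it. There is no depth.
- close_job(): hands the job in; it is judged then, once.
The state is a dict: "time_s": time; "qpos": joint angles; "qvel": joint speeds; "joint_torque": joint torques, N m; "tool_pos": TCP position; "tcp_rot": TCP orientation; "wrist_force": force on the tool from outside, world axes, zero at the start; "moment": the same for the moment, N m; "gripper_width": opening from 0.0 (shut) to 1.0 (fully open); "gripper_force": force on a finger pad.
Only numpy, scipy, OpenCV 4.12 (cv2) and the standard library are available. Lean on these libraries where they do the work, as an engineer would, in place of code of your own. Each camera call takes 0.05 s, during which the arm holds its last target. There are 200 camera calls.

## Working session

There is one attempt and no reset: what is moved stays moved. The work goes in short steps, Python scripts to look and compute and a tool call to move; the robot and the scene stay as the last step left them, time stands still between calls to the robot, and variables do not carry over. Pictures are saved under pics/ and viewed, at most 10 in all, crops included, and the job is handed in when it is done.

Besides the shell and the picture viewer there is one more tool, called after "Request:" by a JSON object that holds its "fn" and its "kwargs". carry_out: Moves the arm, as the interface text tells. Its arguments: {"type":"object","properties":{"commands":{"type":"array","items":{"type":"array"}},"newtons":{"type":"number"}},"required":["commands"]}

```bash
mkdir -p pics
cat > h.py <<'E'
import numpy as np, cv2, json
from station import observe, camera, close_job
def save(c,n): cv2.imwrite(n,c["pixels"][:,:,::-1])
def ray(c,uv):
    K=np.array(c["K"]); T=np.array(c["camera_from_world"])
    p=np.linalg.inv(K)@np.array([uv[0],uv[1],1.0]); d=np.array([p[0],-p[1],-p[2]])
    R=T[:3,:3]; return -R.T@T[:3,3], R.T@d
def onz(c,uv,z):
    o,d=ray(c,uv); return o+d*(z-o[2])/d[2]
def proj(c,P):
    K=np.array(c["K"]); T=np.array(c["camera_from_world"])
    q=T[:3,:3]@np.array(P,float)+T[:3,3]; q=K@np.array([q[0],-q[1],-q[2]]); return q[:2]/q[2]
E
python3 - <<'E'
from h import *
a=camera("scene");b=camera("top")
np.save("scene.npy",a,allow_pickle=True);np.save("top.npy",b,allow_pickle=True)
save(a,"pics/s0.png");save(b,"pics/t0.png")
print({k:v for k,v in a.items() if k!="pixels"});print({k:v for k,v in b.items() if k!="pixels"})
s=observe();print(s["time_s"],s["tcp_rot"],s["wrist_force"])
E
```

```text
{'K': array([[498.38628276,   0.        , 254.6881036 ],
       [  0.        , 498.38628276, 191.91437799],
       [  0.        ,   0.        ,   1.        ]]), 'camera_from_world': array([[ 6.89675536e-01,  7.24110616e-01, -3.38679858e-03,
        -3.39522640e+02],
       [-4.47078962e-01,  4.29488029e-01,  7.84640322e-01,
         1.44139451e+02],
       [ 5.69620976e-01, -5.39633068e-01,  6.19942009e-01,
        -1.67700685e+03],
       [ 0.00000000e+00,  0.00000000e+00,  0.00000000e+00,
         1.00000000e+00]])}
{'K': array([[356.67236205,   0.        , 250.66131835],
       [  0.        , 356.67236205, 191.90789777],
       [  0.        ,   0.        ,   1.        ]]), 'camera_from_world': array([[ 2.71856958e-02, -9.99616396e-01,  5.29136616e-03,
         1.14692676e+01],
       [ 9.96026847e-01,  2.75363678e-02,  8.46892504e-02,
        -5.12413922e+02],
       [-8.48024682e-02,  2.96800655e-03,  9.96393362e-01,
        -1.13857449e+03],
       [ 0.00000000e+00,  0.00000000e+00,  0.00000000e+00,
         1.00000000e+00]])}
0.1 [[ 9.28377699e-01  3.71637890e-01 -3.55087120e-04]
 [ 3.71637985e-01 -9.28376481e-01  1.52234355e-03]
 [ 2.36106013e-04 -1.54527366e-03 -9.99998778e-01]] [-0.65572376  0.33114454  0.57338888]
```

View pics/s0.png

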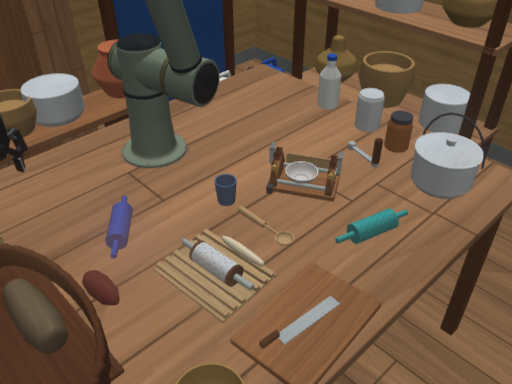

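View pics/t0.png

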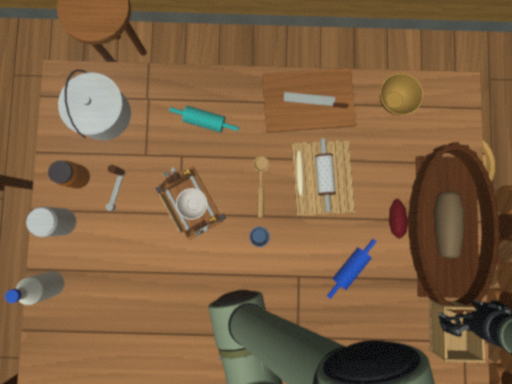

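Three drum-like rollers in the top view are tin-coloured at (325,173), blue at (352,268) and turquoise at (203,119). Only the tin one lies on the slatted rack and has dark end discs, so it is the one meant. I'll confirm it in an enlarged crop together with the grater.

Run:
```python
from h import *
a=np.load("scene.npy",allow_pickle=True).item()["pixels"];b=np.load("top.npy",allow_pickle=True).item()["pixels"]
def cr(i,x,y,w,h): return cv2.resize(i[y:y+h,x:x+w],(400,300),interpolation=cv2.INTER_CUBIC)
m=np.vstack([np.hstack([cr(b,275,130,100,75),cr(b,145,165,100,75)]),np.hstack([cr(a,165,225,100,75),cr(a,255,130,100,75)])])
cv2.imwrite("pics/crop0.png",m[:,:,::-1])
```

```text
(no output)
```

View pics/crop0.png

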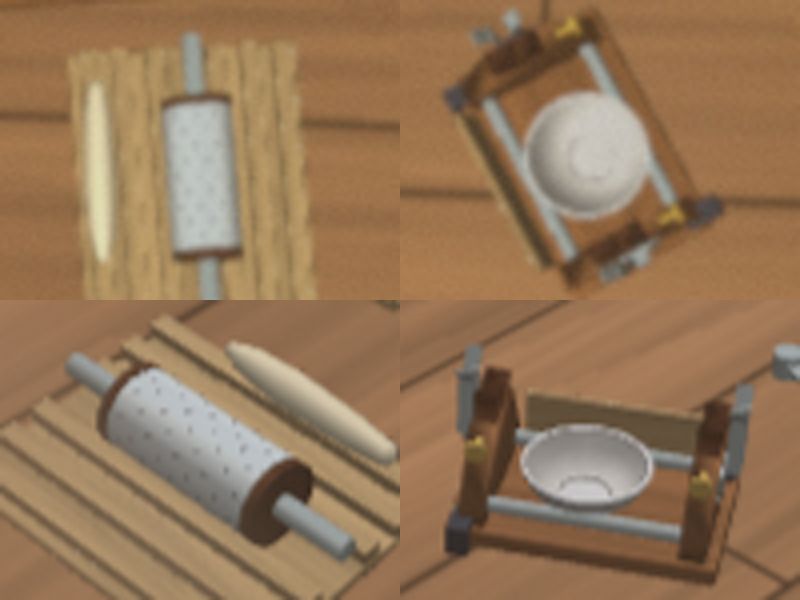

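The crop confirms it: punched tin with dark end discs and a bare steel axle, lying between the slats with the cassava beside it. The grater's keeper pairs are near top pixels (169,172) and (202,230). Next I'll get coarse positions from the top view.

Run:
```python
from h import *
a=np.load("scene.npy",allow_pickle=True).item();b=np.load("top.npy",allow_pickle=True).item()
for n,uv,z in [("axle up",(323.2,140),41),("axle dn",(327.5,207),41),("drum up",(324,154.5),41),("drum dn",(327,193),41),
 ("keepUp",(169,172),120),("keepDn",(202.3,230.5),120),("Vup",(174,178.5),105),("Vdn",(198.8,224.5),105),("mug",(259,236),75)]:
    print(n,onz(b,uv,z).round(1))
# masks: drum tin on the rack
for c,roi in [(b,(300,135,50,80))]:
    x,y,w,h=roi; p=c["pixels"][y:y+h,x:x+w].astype(int)
    m=((p.max(2)-p.min(2))<25)&(p.mean(2)>110)
    ys,xs=np.nonzero(m); P=np.c_[xs+x,ys+y].astype(np.float32)
    r=cv2.minAreaRect(P);print(r,len(P)); v=cv2.fitLine(P,cv2.DIST_L2,0,.01,.01).ravel();print(v)
    cc=np.array([(P[:,0].min()+P[:,0].max())/2,(P[:,1].min()+P[:,1].max())/2])
    print(P.min(0),P.max(0)); s=v[:2]*20; 
    q0,q1=onz(b,v[2:]-s,45),onz(b,v[2:]+s,45);print(onz(b,v[2:],45),q1-q0)
c=camera("wrist");print(c["K"],c["hand_eye"])
s=observe();print(s["tool_pos"],s["gripper_width"])
```

```text
axle up [ 685.6 -205.    41. ]
axle dn [ 468.7 -220.8   41. ]
drum up [ 638.1 -208.    41. ]
drum dn [ 513.5 -218.8   41. ]
keepUp [556.5 271.3 120. ]
keepDn [385.5 165.2 120. ]
Vup [539.1 258.7 105. ]
Vdn [402.7 178.3 105. ]
mug [372.2  -3.6  75. ]
((324.9617614746094, 174.50294494628906), (71.4044418334961, 16.413053512573242), 85.60128784179688) 733
[7.5676933e-02 9.9713236e-01 3.2492087e+02 1.7405457e+02]
[316. 139.] [334. 210.]
[ 573.90114382 -210.75168744   45.        ] [-128.57739589  -10.93745063    0.        ]
[[291.31556268   0.         253.17407964]
 [  0.         291.31556268 198.41827703]
 [  0.           0.           1.        ]] [[-2.22406535e-04  9.48728902e-01  3.16090842e-01  8.10856045e+01]
 [ 9.99999931e-01  1.17402755e-04  3.51238056e-04  1.07653356e+00]
 [ 2.96119760e-04  3.16090899e-01 -9.48728863e-01 -1.42856654e+02]
 [ 0.00000000e+00  0.00000000e+00  0.00000000e+00  1.00000000e+00]]
[ 204.30762713 -510.18693691  230.68838215] 1.0015833518420894
```

Request:
{"fn": "carry_out", "kwargs": {"commands": [[[0,0,-0.35],[0.62,0.5,-0.08],0],[[0,0,-0.35],[0.62,0.5,-0.08],0],[[0,0,-0.35],[0.62,0.5,-0.08],0],[[0,0,-0.35],[0.62,0.5,-0.08],0],[[0,0,-0.35],[0.62,0.5,-0.08],0],[[0,0,-0.35],[0.62,0.5,-0.08],0],[[0,0,-0.35],[0.62,0.5,-0.08],0],[[0,0,-0.35],[0.62,0.5,-0.08],0],[[0,0,-0.35],[0.62,0.5,-0.08],0],[[0,0,-0.35],[0.62,0.5,-0.08],0],[[0,0,0],[0,0,0],0],[[0,0,0],[0,0,0],0]]}}

```text
time_s: 1.65
tool_pos: [575.8, -210.6, 182.8]
tcp_rot: [[0.997, 0.076, -0.001], [0.076, -0.997, 0.0], [-0.001, -0.0, -1.0]]
wrist_force: [-1.2, -0.5, 0.0]
gripper_width: 1.001
gripper_force: 0.0
```

```bash
cat >> h.py <<'E'
def wcam():
    s=observe(); c=camera("wrist"); W=np.eye(4); W[:3,:3]=s["tcp_rot"]; W[:3,3]=s["tool_pos"]
    c["camera_from_world"]=np.linalg.inv(W@np.array(c["hand_eye"])); c["state"]=s; return c
E
python3 - <<'E'
from h import *
c=wcam();np.save("w1.npy",c,allow_pickle=True);save(c,"pics/w1.png");s=c["state"];print(s["time_s"],s["tool_pos"],s["tcp_rot"][:,0])
E
```

```text
1.65 [ 575.84337336 -210.59003656  182.81492636] [ 0.99712709  0.07573581 -0.00128693]
```

View pics/w1.png

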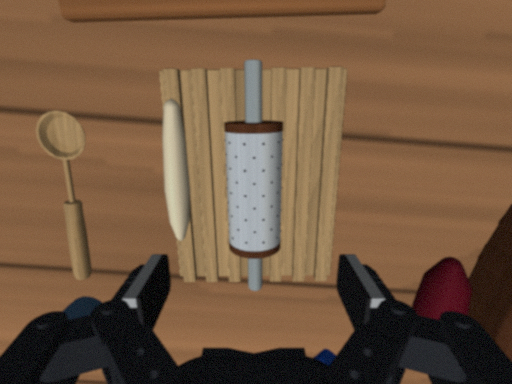

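The wrist picture shows the drum's axle running from (253,60) to (255,290) and its end discs at rows 122 and 255. The cassava lies to the left at column 176, clear of the fingers.

Run:
```python
from h import *
c=np.load("w1.npy",allow_pickle=True).item()
a=np.load("scene.npy",allow_pickle=True).item()
p=c["pixels"].astype(int)
m=(((p.max(2)-p.min(2))<45)&(p[:,:,2]>=p[:,:,0]-3)&(p.mean(2)>80)).astype(np.uint8)
m[:,:215]=0;m[:,290:]=0;m[:50]=0;m[298:]=0
n,l,st,ce=cv2.connectedComponentsWithStats(m)
E=[]
for rows in [(62,75),(80,118),(135,240),(262,285)]:
    ys,xs=np.nonzero(m[rows[0]:rows[1]]); L=[];
    for r in range(*rows):
        x=np.nonzero(m[r])[0]
        if len(x): L.append((r,(x[0]+x[-1])/2,x[-1]-x[0]+1))
    L=np.array(L);print(rows,L.mean(0))
    E.append(onz(c,(L[:,1].mean(),L[:,0].mean()),41));print(E[-1])
col=m.any(1).nonzero()[0];print(col.min(),col.max())
e1=onz(c,(254.5,col.max()+.5),41);e2=onz(c,(253.5,col.min()),41);print(e1,e2,(e1+e2)/2,np.linalg.norm(e2-e1))
d=E[3]-E[0];print(np.degrees(np.arctan2(-d[1],-d[0])), "check scene", proj(a,e1),proj(a,e2))
print(proj(c,np.array(c["state"]["tool_pos"])))
```

```text
(62, 75) [ 68.         252.53846154  15.76923077]
[ 685.12300054 -202.70336534   41.        ]
(80, 118) [ 98.5        252.93421053  15.13157895]
[ 659.37662286 -205.00195931   41.        ]
(135, 240) [187.         253.61428571  51.86666667]
[ 574.55369301 -212.0968758    41.        ]
(262, 285) [273.         254.45652174  12.        ]
[ 474.0710445  -220.70667202   41.        ]
60 289
[ 452.24685475 -222.44029012   41.        ] [ 691.68993457 -203.06758898   41.        ] [ 571.96839466 -212.75393955   41.        ] 240.22549828344864
4.875682848463955 check scene [180.81520263 239.41409145] [250.49296839 287.48656114]
[251.39958037 256.34811968]
```

Request:
{"fn": "carry_out", "kwargs": {"commands": [[[0,0,0.59],[-0.195,0.79,0.14],0],[[0,0,0.59],[-0.195,0.79,0.14],0],[[0,0,0.59],[-0.195,0.79,0.14],0],[[0,0,0.59],[-0.195,0.79,0.14],0],[[0,0,0.59],[-0.195,0.79,0.14],0],[[0,0,0.59],[-0.195,0.79,0.14],0],[[0,0,0.59],[-0.195,0.79,0.14],0],[[0,0,0.59],[-0.195,0.79,0.14],0],[[0,0,0.59],[-0.195,0.79,0.14],0],[[0,0,0],[0,0,0],0],[[0,0,0],[0,0,0],0]]}}

```text
time_s: 3.08
tool_pos: [471.2, 214.8, 258.9]
tcp_rot: [[0.859, 0.512, 0.0], [0.512, -0.859, -0.001], [-0.0, 0.001, -1.0]]
wrist_force: [-0.7, 0.6, -0.5]
gripper_width: 1.0
gripper_force: 0.0
```

Run:
```python
from h import *
c=wcam();np.save("w2.npy",c,allow_pickle=True);s=c["state"];print(s["time_s"],s["tool_pos"],s["tcp_rot"][:,0])
i=c["pixels"][10:330,130:386]; cv2.imwrite("pics/w2.png",cv2.resize(i,None,fx=1.85,fy=1.85,interpolation=cv2.INTER_CUBIC)[:,:,::-1])
```

```text
3.075 [471.15065649 214.77599595 258.92336744] [ 8.59091689e-01  5.11821690e-01 -1.67599542e-04]
```

View pics/w2.png

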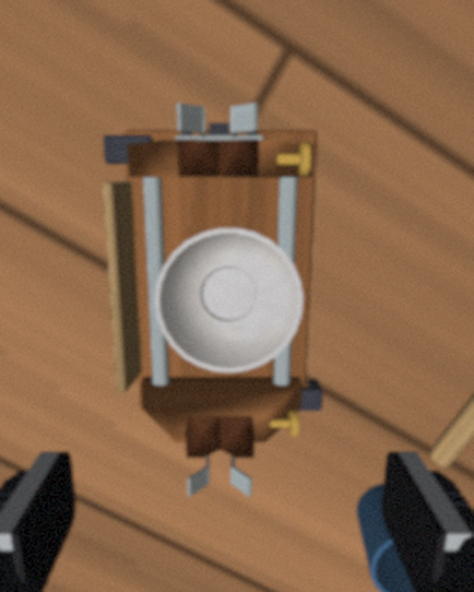

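The wrist crop shows the far keepers centred at crop (218,115), i.e. image (247.8,72), and the near ones at crop (219.5,480), i.e. (248.6,269.5). The V grooves are at (247.8,95) and (248.9,246).

Run:
```python
from h import *
c=np.load("w2.npy",allow_pickle=True).item();b=np.load("top.npy",allow_pickle=True).item();a=np.load("scene.npy",allow_pickle=True).item()
f=lambda u,v:(130+(u+.5)/1.85-.5,10+(v+.5)/1.85-.5)
kf=onz(c,f(218,103),125);kn=onz(c,f(219.5,492),125)
vf=onz(c,f(218,157),102);vn=onz(c,f(220,437),102)
for n,A,B in[("keep",kn,kf),("V",vn,vf)]:
    d=B-A;print(n,A,B,(A+B)/2,np.linalg.norm(d),np.degrees(np.arctan2(d[1],d[0])))
print(onz(c,f(231,296),16+2))
# left/right lip edges at rim
for uv in [(178,103),(258,103),(188,492),(251,492)]: print(onz(c,f(*uv),125))
m=(kn+kf)/2; u=(kf-kn)/np.linalg.norm(kf-kn)
for s in(-101,101):
  P=m+u*s; P[2]=125; print("top",proj(b,P),"scene",proj(a,P))
```

```text
keep [382.38168193 166.80585873 125.        ] [564.16317745 274.60245861 125.        ] [473.27242969 220.70415867 125.        ] 211.34005550087738 30.66798120809909
V [403.32860324 179.18160425 102.        ] [543.74627788 263.08959868 102.        ] [473.53744056 221.13560146 102.        ] 163.57773345111113 30.860853134840795
[467.22063013 208.93494181  18.        ]
[554.54770188 290.74934532 125.        ]
[573.77890342 258.45515142 125.        ]
[372.81347824 182.87871654 125.        ]
[391.95013363 150.73258432 125.        ]
top [200.72478086 230.19200916] scene [271.31135112 143.74920558]
top [168.36037214 170.525777  ] scene [339.70804196 153.95766094]
```

Request:
{"fn": "carry_out", "kwargs": {"commands": [[[0,0,-0.576],[0.188,-0.79,-0.24],0],[[0,0,-0.576],[0.188,-0.79,-0.24],0],[[0,0,-0.576],[0.188,-0.79,-0.24],0],[[0,0,-0.576],[0.188,-0.79,-0.24],0],[[0,0,-0.576],[0.188,-0.79,-0.24],0],[[0,0,-0.576],[0.188,-0.79,-0.24],0],[[0,0,-0.576],[0.188,-0.79,-0.24],0],[[0,0,-0.576],[0.188,-0.79,-0.24],0],[[0,0,-0.576],[0.188,-0.79,-0.24],0],[[0,0,0],[0,0,0],0],[[0,0,0],[0,0,0],0]]}}

```text
time_s: 4.5
tool_pos: [571.4, -211.6, 128.8]
tcp_rot: [[0.996, 0.084, -0.001], [0.084, -0.996, 0.001], [-0.001, -0.001, -1.0]]
wrist_force: [-0.4, 0.4, -0.2]
gripper_width: 0.999
gripper_force: 0.0
```

Request:
{"fn": "carry_out", "kwargs": {"commands": [[[0,0,0],[0.02,-0.01,-0.5],0],[[0,0,0],[0,0,-0.5],0],[[0,0,0],[0,0,-0.5],0],[[0,0,0],[0,0,-0.27],0],[[0,0,0],[0,0,0],0],[[0,0,0],[0,0,0],0]]}}

```text
time_s: 5.25
tool_pos: [574.7, -211.4, 24.3]
tcp_rot: [[0.996, 0.087, 0.002], [0.087, -0.996, -0.001], [0.002, 0.001, -1.0]]
wrist_force: [0.2, -0.3, 0.5]
gripper_width: 1.001
gripper_force: 0.0
```

Request:
{"fn": "carry_out", "kwargs": {"commands": [[[0,0,0],[0,0,0],255],[[0,0,0],[0,0,0],255],[[0,0,0],[0,0,0],255],[[0,0,0],[0,0,0],255],[[0,0,0],[0,0,0],255],[[0,0,0],[0,0,0],255],[[0,0,0],[0,0,0],255],[[0,0,0],[0,0,0],255]], "newtons": 50}}

```text
time_s: 6.25
tool_pos: [574.5, -211.3, 24.3]
tcp_rot: [[0.996, 0.086, 0.002], [0.086, -0.996, -0.0], [0.002, 0.001, -1.0]]
wrist_force: [-0.7, 1.4, 5.6]
gripper_width: 0.638
gripper_force: 51.8
```

Request:
{"fn": "carry_out", "kwargs": {"commands": [[[0,0,0],[0,0,0.2],255],[[0,0,0],[0,0,0.6],255],[[0,0,0],[0,0,0.8],255],[[0,0,0],[0,0,0.8],255],[[0,0,0],[0,0,0.7],255],[[0,0,0],[0,0,0],255],[[0,0,0],[0,0,0],255]]}}

```text
time_s: 7.12
tool_pos: [572.6, -210.6, 207.3]
tcp_rot: [[0.996, 0.086, -0.003], [0.086, -0.996, 0.001], [-0.003, -0.002, -1.0]]
wrist_force: [-0.1, -0.1, -7.7]
gripper_width: 0.634
gripper_force: 55.3
```

Run:
```python
from h import *
c=wcam();np.save("w3.npy",c,allow_pickle=True);s=c["state"];print(s["time_s"],s["tool_pos"],s["tcp_rot"][:,0],s["wrist_force"],s["moment"],s["gripper_width"])
save(c,"pics/w3.png")
```

```text
7.125 [ 572.63365783 -210.64993738  207.32868505] [ 0.99627965  0.08614126 -0.00255804] [-0.14446818 -0.12989535 -7.65283969] [ 0.05399033  0.03088001 -0.02978694] 0.633595578936359
```

View pics/w3.png

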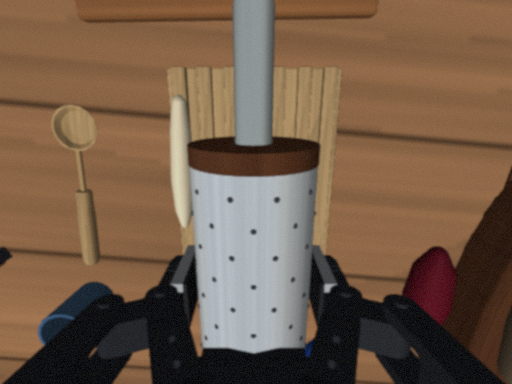

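The picture shows the drum held between the pads, with its axis on column 254 and the far disc's edge at row ~138. Nothing on the rack is disturbed. A quick check for slip and tilt comes next, then the transfer.

Run:
```python
from h import *
c=np.load("w3.npy",allow_pickle=True).item();s=c["state"];R=s["tcp_rot"];t=s["tool_pos"]
def P(x,y,z): return proj(c,t+R@np.array([x,y,z])).round(1)
for d in(-4,-2,0,2):
  for tilt in(-3,0,3):
    a=np.radians(tilt);C=np.array([d,0,-16.7])
    q=lambda x,y,z:P(C[0]+x*np.cos(a)+z*np.sin(a),y,C[2]-x*np.sin(a)+z*np.cos(a))
    print(d,tilt,"disc top",q(65,0,-28),"axle/disc",q(65,0,-8),"discw",q(65,28,0)[0]-q(65,-28,0)[0],"near",q(-65,0,-28),"axle w@78,105",q(78,8,0)[0]-q(78,-8,0)[0],q(105,8,0),q(105,-8,0))
```

```text
-4 -3 disc top [250.3 158.4] axle/disc [250.8 152. ] discw 126.1 near [251.1 435. ] axle w@78,105 36.99999999999997 [270.3  51. ] [231.1  51. ]
-4 0 disc top [250.3 164.2] axle/disc [250.7 154.2] discw 129.3 near [251.2 429.6] axle w@78,105 38.19999999999999 [271.1  48.3] [230.1  48.3]
-4 3 disc top [250.2 170.9] axle/disc [250.7 156.9] discw 132.7 near [251.2 424.2] axle w@78,105 39.39999999999998 [272.   46.2] [229.   46.2]
-2 -3 disc top [250.3 152.7] axle/disc [250.8 147.2] discw 126.70000000000002 near [251.1 432. ] axle w@78,105 37.19999999999999 [270.4  45.5] [231.   45.6]
-2 0 disc top [250.2 158.4] axle/disc [250.7 149.2] discw 129.99999999999997 near [251.2 426.7] axle w@78,105 38.400000000000006 [271.2  42.6] [229.9  42.6]
-2 3 disc top [250.2 165. ] axle/disc [250.6 151.9] discw 133.4 near [251.2 421.3] axle w@78,105 39.599999999999994 [272.1  40.1] [228.8  40.2]
0 -3 disc top [250.3 146.9] axle/disc [250.8 142.3] discw 127.40000000000003 near [251.1 429. ] axle w@78,105 37.400000000000006 [270.5  40. ] [230.8  40. ]
0 0 disc top [250.2 152.6] axle/disc [250.7 144.3] discw 130.7 near [251.1 423.8] axle w@78,105 38.60000000000002 [271.3  36.7] [229.8  36.8]
0 3 disc top [250.1 159. ] axle/disc [250.6 146.8] discw 134.10000000000002 near [251.2 418.4] axle w@78,105 39.900000000000034 [272.2  34. ] [228.7  34.1]
2 -3 disc top [250.3 141.1] axle/disc [250.7 137.4] discw 127.99999999999997 near [251.1 426. ] axle w@78,105 37.60000000000002 [270.6  34.4] [230.7  34.4]
2 0 disc top [250.2 146.6] axle/disc [250.7 139.2] discw 131.3 near [251.1 420.9] axle w@78,105 38.80000000000001 [271.4  30.9] [229.7  30.9]
2 3 disc top [250.1 152.9] axle/disc [250.6 141.6] discw 134.79999999999998 near [251.2 415.5] axle w@78,105 40.099999999999994 [272.3  27.9] [228.5  27.9]
```

Request:
{"fn": "carry_out", "kwargs": {"commands": [[[0,0,0.574],[-0.184,0.801,0],255],[[0,0,0.574],[-0.184,0.801,0],255],[[0,0,0.574],[-0.184,0.801,0],255],[[0,0,0.574],[-0.184,0.801,0],255],[[0,0,0.574],[-0.184,0.801,0],255],[[0,0,0.574],[-0.184,0.801,0],255],[[0,0,0.574],[-0.184,0.801,0],255],[[0,0,0.574],[-0.184,0.801,0],255],[[0,0,0.574],[-0.184,0.801,0],255],[[0,0,0],[0,0,0],255],[[0,0,0],[0,0,0],255]]}}

```text
time_s: 8.55
tool_pos: [473.3, 220.9, 207.4]
tcp_rot: [[0.859, 0.512, -0.003], [0.512, -0.859, -0.002], [-0.003, -0.0, -1.0]]
wrist_force: [-0.6, -0.2, -5.7]
gripper_width: 0.642
gripper_force: 55.8
```

Request:
{"fn": "carry_out", "kwargs": {"commands": [[[0,0,0],[0,0.01,-0.5],255],[[0,0,0],[0,0,-0.5],255],[[0,0,0],[0,0,-0.4],255],[[0,0,0],[0,0,-0.13],255],[[0,0,0],[0,0,0],255],[[0,0,0],[0,0,0],255]]}}

```text
time_s: 9.3
tool_pos: [475.5, 221.8, 118.2]
tcp_rot: [[0.86, 0.511, 0.002], [0.511, -0.86, 0.0], [0.002, 0.0, -1.0]]
wrist_force: [-0.6, 0.1, -5.5]
gripper_width: 0.637
gripper_force: 55.7
```

Run:
```python
from h import *
a=camera("scene");b=camera("top");c=wcam();print(c["state"]["tool_pos"])
f=lambda i,x,y,w,h:cv2.resize(i["pixels"][y:y+h,x:x+w],(400,300),interpolation=cv2.INTER_CUBIC)
m=np.vstack([np.hstack([f(a,255,110,100,75),f(b,145,165,100,75)]),np.hstack([f(c,156,0,200,150),f(c,0,0,512,384)])])
cv2.imwrite("pics/p4.png",m[:,:,::-1])
```

```text
[475.35248913 222.06839144 118.31940707]
```

View pics/p4.png

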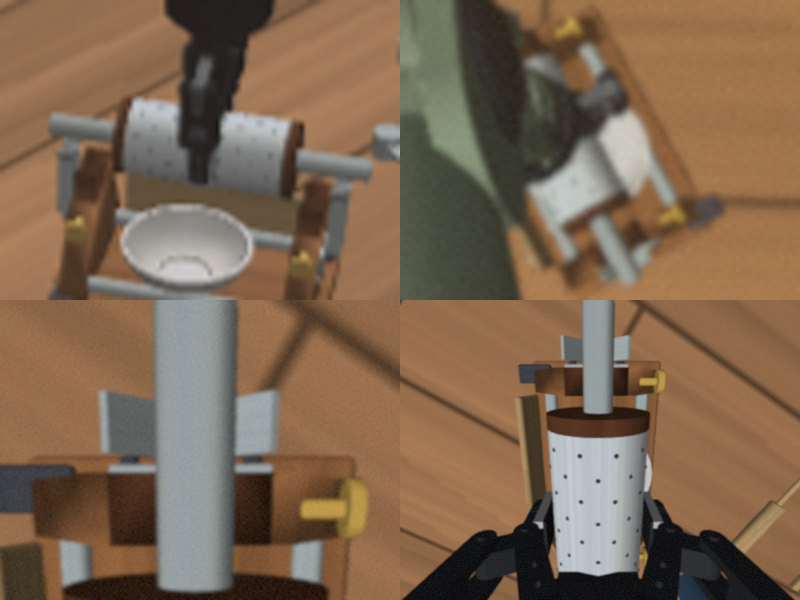

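The drum is above the grater: the axle enters both funnels in the scene view. In the wrist view the axle's middle at crop column 196 sits over the keepers' middle at 189, about 1.5 mm off. I'll correct that and lower.

Request:
{"fn": "carry_out", "kwargs": {"commands": [[[0,0,0],[-0.03,0.015,-0.1],255],[[0,0,0],[0,0,-0.08],255],[[0,0,0],[0,0,-0.05],255],[[0,0,0],[0,0,-0.04],255],[[0,0,0],[0,0,0],255],[[0,0,0],[0,0,0],255]]}}

```text
time_s: 10.2
tool_pos: [472.8, 222.9, 101.1]
tcp_rot: [[0.859, 0.512, 0.0], [0.512, -0.859, 0.0], [0.0, 0.0, -1.0]]
wrist_force: [-0.1, -0.5, -5.5]
gripper_width: 0.643
gripper_force: 55.8
```

Request:
{"fn": "carry_out", "kwargs": {"commands": [[[0,0,0],[0,0,-0.03],255],[[0,0,0],[0,0,-0.02],255],[[0,0,0],[0,0,0],255]]}}

```text
time_s: 10.58
tool_pos: [473.6, 222.5, 98.8]
tcp_rot: [[0.859, 0.512, 0.002], [0.512, -0.859, -0.001], [0.001, 0.002, -1.0]]
wrist_force: [1.3, -3.2, 1.4]
gripper_width: 0.638
gripper_force: 56.8
```

Request:
{"fn": "carry_out", "kwargs": {"commands": [[[0,0,0],[0.005,-0.012,0],255],[[0,0,0],[0,0,-0.01],255],[[0,0,0],[0,0,0],120],[[0,0,0],[0,0,0],40],[[0,0,0],[0,0,0],0],[[0,0,0],[0,0,0],0],[[0,0,0],[0,0,0],0],[[0,0,0],[0,0,0],0]]}}

```text
time_s: 11.58
tool_pos: [472.9, 222.1, 97.4]
tcp_rot: [[0.859, 0.512, -0.0], [0.512, -0.859, 0.0], [-0.0, -0.0, -1.0]]
wrist_force: [0.4, 0.4, -0.2]
gripper_width: 0.998
gripper_force: 0.0
```

Request:
{"fn": "carry_out", "kwargs": {"commands": [[[0,0,0],[0,0,0.3],0],[[0,0,0],[0,0,0.6],0],[[0,0,0],[0,0,0.4],0],[[0,0,0],[0,0,0.1],0],[[0,0,0],[0.35,0.21,0],255],[[0,0,0],[0.35,0.21,0],255],[[0,0,0],[0,0,0],255],[[0,0,0],[0,0,0],255],[[0,0,0],[0,0,0],255],[[0,0,0],[0,0,0],255],[[0,0,0],[0,0,0],255]]}}

```text
time_s: 12.95
tool_pos: [514.8, 247.2, 181.7]
tcp_rot: [[0.859, 0.512, 0.0], [0.512, -0.859, 0.0], [0.0, 0.0, -1.0]]
wrist_force: [0.2, 0.3, -0.3]
gripper_width: -0.0
gripper_force: 0.0
```

Run:
```python
from h import *
a=camera("scene");c=wcam();print(c["state"]["tool_pos"],c["state"]["gripper_width"])
f=lambda i,x,y,w,h:cv2.resize(i["pixels"][y:y+h,x:x+w],(400,300),interpolation=cv2.INTER_CUBIC)
m=np.hstack([f(a,255,110,100,75),f(c,0,0,512,384)])
cv2.imwrite("pics/p5.png",m[:,:,::-1])
```

```text
[514.9020942  247.22273334 181.65998241] -0.0030884867273466917
```

View pics/p5.png

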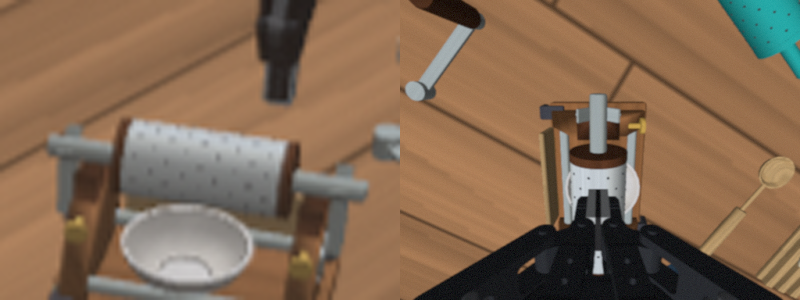

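The picture shows the drum resting level in both keeper lips, with the closed fingers above its far end. Pressing the far end in small steps.

Request:
{"fn": "carry_out", "kwargs": {"commands": [[[0,0,0],[0,0,-0.3],255],[[0,0,0],[0,0,-0.2],255],[[0,0,0],[0,0,-0.06],255],[[0,0,0],[0,0,0],255]]}}

```text
time_s: 13.55
tool_pos: [514.9, 247.3, 147.8]
tcp_rot: [[0.859, 0.512, -0.0], [0.512, -0.859, -0.0], [-0.0, -0.0, -1.0]]
wrist_force: [-0.2, 0.5, 0.6]
gripper_width: -0.0
gripper_force: 0.0
```

Request:
{"fn": "carry_out", "kwargs": {"commands": [[[0,0,0],[0,0,-0.05],255],[[0,0,0],[0,0,-0.03],255],[[0,0,0],[0,0,0],255]]}}

```text
time_s: 13.92
tool_pos: [515.3, 247.4, 143.4]
tcp_rot: [[0.859, 0.512, 0.001], [0.512, -0.859, 0.0], [0.001, 0.0, -1.0]]
wrist_force: [0.9, 0.2, 1.9]
gripper_width: 0.003
gripper_force: 0.7
```

Request:
{"fn": "carry_out", "kwargs": {"commands": [[[0,0,0],[0,0,-0.02],255],[[0,0,0],[0,0,-0.02],255],[[0,0,0],[0,0,0],255]]}}

```text
time_s: 14.3
tool_pos: [515.7, 247.6, 141.4]
tcp_rot: [[0.859, 0.512, 0.002], [0.512, -0.859, 0.001], [0.002, 0.0, -1.0]]
wrist_force: [0.7, 0.4, 4.4]
gripper_width: 0.0
gripper_force: 2.1
```

Request:
{"fn": "carry_out", "kwargs": {"commands": [[[0,0,0],[0,0,-0.02],255],[[0,0,0],[0,0,0],255]]}}

```text
time_s: 14.55
tool_pos: [514.9, 247.2, 139.2]
tcp_rot: [[0.859, 0.512, -0.0], [0.512, -0.859, -0.0], [-0.0, 0.0, -1.0]]
wrist_force: [0.8, -0.6, 1.1]
gripper_width: -0.0
gripper_force: 0.5
```

Request:
{"fn": "carry_out", "kwargs": {"commands": [[[0,0,0],[0,0,-0.02],255],[[0,0,0],[0,0,-0.02],255],[[0,0,0],[0,0,0],255]]}}

```text
time_s: 14.92
tool_pos: [514.7, 247.2, 136.8]
tcp_rot: [[0.859, 0.512, -0.001], [0.512, -0.859, -0.0], [-0.001, -0.0, -1.0]]
wrist_force: [1.1, 0.1, 1.5]
gripper_width: 0.002
gripper_force: 0.5
```

Request:
{"fn": "carry_out", "kwargs": {"commands": [[[0,0,0],[0,0,-0.02],255],[[0,0,0],[0,0,-0.02],255],[[0,0,0],[0,0,0],255]]}}

```text
time_s: 15.3
tool_pos: [515.1, 247.3, 135.3]
tcp_rot: [[0.859, 0.512, 0.0], [0.512, -0.859, 0.0], [0.0, 0.0, -1.0]]
wrist_force: [-0.4, -0.3, 6.0]
gripper_width: 0.001
gripper_force: 3.0
```

Request:
{"fn": "carry_out", "kwargs": {"commands": [[[0,0,0],[0,0,-0.02],255],[[0,0,0],[0,0,0],255]]}}

```text
time_s: 15.55
tool_pos: [515.2, 247.4, 135.1]
tcp_rot: [[0.859, 0.512, 0.001], [0.512, -0.859, 0.0], [0.001, 0.0, -1.0]]
wrist_force: [-2.3, -0.8, 12.4]
gripper_width: -0.0
gripper_force: 6.1
```

Request:
{"fn": "carry_out", "kwargs": {"commands": [[[0,0,0],[0,0,-0.02],255],[[0,0,0],[0,0,0],255]]}}

```text
time_s: 15.8
tool_pos: [515.3, 247.3, 134.8]
tcp_rot: [[0.859, 0.512, 0.002], [0.512, -0.859, 0.0], [0.002, 0.001, -1.0]]
wrist_force: [-5.0, -0.9, 18.4]
gripper_width: 0.001
gripper_force: 9.3
```

Request:
{"fn": "carry_out", "kwargs": {"commands": [[[0,0,0],[0,0,-0.02],255],[[0,0,0],[0,0,0],255]]}}

```text
time_s: 16.05
tool_pos: [515.4, 247.3, 134.7]
tcp_rot: [[0.859, 0.512, 0.003], [0.512, -0.859, 0.0], [0.002, 0.001, -1.0]]
wrist_force: [-7.0, -1.9, 26.1]
gripper_width: 0.001
gripper_force: 12.6
```

The far end stopped at z≈134.7 under 26 N, which is past the 15 N entry force, so it has landed. Now the near end.

Request:
{"fn": "carry_out", "kwargs": {"commands": [[[0,0,0],[0,0,0.2],255],[[0,0,0],[0,0,0.3],255],[[0,0,0],[-0.7,-0.42,0],255],[[0,0,0],[-0.7,-0.42,0],255],[[0,0,0],[0,0,0],255],[[0,0,0],[0,0,-0.15],255],[[0,0,0],[0,0,0],255]]}}

```text
time_s: 16.92
tool_pos: [431.5, 197.1, 151.3]
tcp_rot: [[0.859, 0.512, -0.001], [0.512, -0.859, -0.0], [-0.001, -0.0, -1.0]]
wrist_force: [0.3, -0.3, -0.7]
gripper_width: -0.002
gripper_force: 0.0
```

Request:
{"fn": "carry_out", "kwargs": {"commands": [[[0,0,0],[0,0,-0.08],255],[[0,0,0],[0,0,-0.05],255],[[0,0,0],[0,0,0],255]]}}

```text
time_s: 17.3
tool_pos: [430.9, 196.9, 143.8]
tcp_rot: [[0.859, 0.512, -0.001], [0.512, -0.859, -0.0], [-0.001, -0.0, -1.0]]
wrist_force: [0.2, -0.1, -0.2]
gripper_width: -0.002
gripper_force: 0.0
```

Request:
{"fn": "carry_out", "kwargs": {"commands": [[[0,0,0],[0,0,-0.03],255],[[0,0,0],[0,0,-0.02],255],[[0,0,0],[0,0,0],255]]}}

```text
time_s: 17.68
tool_pos: [431.0, 196.9, 141.3]
tcp_rot: [[0.859, 0.512, -0.0], [0.512, -0.859, 0.0], [-0.0, -0.0, -1.0]]
wrist_force: [-0.1, 0.2, -0.0]
gripper_width: -0.003
gripper_force: 0.0
```

Request:
{"fn": "carry_out", "kwargs": {"commands": [[[0,0,0],[0,0,-0.02],255],[[0,0,0],[0,0,-0.02],255]]}}

```text
time_s: 17.92
tool_pos: [431.0, 196.8, 139.6]
tcp_rot: [[0.859, 0.512, 0.0], [0.512, -0.859, -0.0], [0.0, 0.0, -1.0]]
wrist_force: [-2.8, -0.8, 8.7]
gripper_width: -0.001
gripper_force: 4.0
```

Request:
{"fn": "carry_out", "kwargs": {"commands": [[[0,0,0],[0,0,-0.02],255],[[0,0,0],[0,0,0],255]]}}

```text
time_s: 18.18
tool_pos: [430.6, 196.6, 137.9]
tcp_rot: [[0.859, 0.512, -0.0], [0.512, -0.859, -0.001], [-0.001, 0.0, -1.0]]
wrist_force: [-2.8, -1.7, 3.9]
gripper_width: -0.001
gripper_force: 2.1
```

Request:
{"fn": "carry_out", "kwargs": {"commands": [[[0,0,0],[0,0,-0.02],255],[[0,0,0],[0,0,-0.02],255],[[0,0,0],[0,0,0],255]]}}

```text
time_s: 18.55
tool_pos: [431.1, 197.0, 135.1]
tcp_rot: [[0.859, 0.512, 0.0], [0.512, -0.859, 0.0], [0.0, -0.0, -1.0]]
wrist_force: [-0.0, -0.2, 0.1]
gripper_width: 0.002
gripper_force: 0.0
```

Request:
{"fn": "carry_out", "kwargs": {"commands": [[[0,0,0],[0,0,-0.02],255],[[0,0,0],[0,0,0],255]]}}

```text
time_s: 18.8
tool_pos: [431.1, 197.0, 134.1]
tcp_rot: [[0.859, 0.512, 0.0], [0.512, -0.859, 0.0], [0.0, -0.0, -1.0]]
wrist_force: [-0.9, -0.6, 2.6]
gripper_width: -0.001
gripper_force: 1.5
```

Request:
{"fn": "carry_out", "kwargs": {"commands": [[[0,0,0],[0,0,-0.02],255],[[0,0,0],[0,0,0],255]]}}

```text
time_s: 19.05
tool_pos: [431.1, 196.9, 134.0]
tcp_rot: [[0.859, 0.512, 0.001], [0.512, -0.859, 0.0], [0.001, 0.0, -1.0]]
wrist_force: [-4.8, -2.6, 12.3]
gripper_width: 0.0
gripper_force: 6.5
```

Request:
{"fn": "carry_out", "kwargs": {"commands": [[[0,0,0],[0,0,-0.02],255],[[0,0,0],[0,0,0],255]]}}

```text
time_s: 19.3
tool_pos: [431.2, 196.9, 133.8]
tcp_rot: [[0.859, 0.512, 0.001], [0.512, -0.859, 0.0], [0.001, 0.001, -1.0]]
wrist_force: [-7.5, -2.5, 23.4]
gripper_width: 0.002
gripper_force: 11.5
```

Request:
{"fn": "carry_out", "kwargs": {"commands": [[[0,0,0],[0,0,-0.01],255],[[0,0,0],[0,0,0],255]]}}

```text
time_s: 19.55
tool_pos: [431.2, 196.9, 133.8]
tcp_rot: [[0.859, 0.512, 0.002], [0.512, -0.859, 0.0], [0.002, 0.001, -1.0]]
wrist_force: [-10.5, -3.2, 29.2]
gripper_width: 0.0
gripper_force: 14.0
```

The near end is firm at z≈133.8 under 29 N. I'll re-press the far end, since it was first pressed with the axle tilted.

Request:
{"fn": "carry_out", "kwargs": {"commands": [[[0,0,0],[0,0,0.25],255],[[0,0,0],[0,0,0.15],255],[[0,0,0],[0.7,0.42,0],255],[[0,0,0],[0.7,0.42,0],255],[[0,0,0],[0,0,0],255],[[0,0,0],[0,0,-0.25],255],[[0,0,0],[0,0,-0.04],255],[[0,0,0],[0,0,0],255]]}}

```text
time_s: 20.55
tool_pos: [513.8, 246.7, 137.2]
tcp_rot: [[0.859, 0.511, -0.001], [0.511, -0.859, -0.0], [-0.002, -0.0, -1.0]]
wrist_force: [0.2, -0.5, -0.0]
gripper_width: -0.0
gripper_force: 0.0
```

Request:
{"fn": "carry_out", "kwargs": {"commands": [[[0,0,0],[0,0,-0.02],255],[[0,0,0],[0,0,-0.02],255],[[0,0,0],[0,0,0],255]]}}

```text
time_s: 20.92
tool_pos: [515.0, 247.3, 135.4]
tcp_rot: [[0.859, 0.512, 0.0], [0.512, -0.859, 0.0], [0.0, 0.0, -1.0]]
wrist_force: [0.9, -0.0, -0.3]
gripper_width: 0.004
gripper_force: 0.0
```

Request:
{"fn": "carry_out", "kwargs": {"commands": [[[0,0,0],[0,0,-0.02],255],[[0,0,0],[0,0,0],255]]}}

```text
time_s: 21.18
tool_pos: [514.9, 247.3, 134.0]
tcp_rot: [[0.859, 0.512, -0.0], [0.512, -0.859, -0.0], [-0.0, 0.0, -1.0]]
wrist_force: [-0.4, 0.1, 0.5]
gripper_width: -0.001
gripper_force: 0.0
```

Request:
{"fn": "carry_out", "kwargs": {"commands": [[[0,0,0],[0,0,-0.02],255],[[0,0,0],[0,0,0],255]]}}

```text
time_s: 21.42
tool_pos: [515.1, 247.4, 133.3]
tcp_rot: [[0.859, 0.512, 0.0], [0.512, -0.859, 0.0], [0.0, 0.0, -1.0]]
wrist_force: [-1.6, -0.1, 2.9]
gripper_width: -0.002
gripper_force: 1.8
```

Request:
{"fn": "carry_out", "kwargs": {"commands": [[[0,0,0],[0,0,-0.02],255],[[0,0,0],[0,0,0],255]]}}

```text
time_s: 21.68
tool_pos: [515.2, 247.4, 133.2]
tcp_rot: [[0.859, 0.512, 0.001], [0.512, -0.859, 0.0], [0.001, 0.0, -1.0]]
wrist_force: [-3.2, -0.9, 10.9]
gripper_width: 0.0
gripper_force: 5.7
```

Request:
{"fn": "carry_out", "kwargs": {"commands": [[[0,0,0],[0,0,-0.02],255],[[0,0,0],[0,0,0],255]]}}

```text
time_s: 21.92
tool_pos: [515.2, 247.4, 133.0]
tcp_rot: [[0.859, 0.512, 0.002], [0.512, -0.859, 0.0], [0.002, 0.001, -1.0]]
wrist_force: [-6.9, -2.3, 17.9]
gripper_width: -0.002
gripper_force: 9.3
```

Request:
{"fn": "carry_out", "kwargs": {"commands": [[[0,0,0],[0,0,-0.015],255],[[0,0,0],[0,0,0],255]]}}

```text
time_s: 22.18
tool_pos: [515.3, 247.4, 133.0]
tcp_rot: [[0.859, 0.512, 0.002], [0.512, -0.859, 0.0], [0.002, 0.001, -1.0]]
wrist_force: [-8.0, -3.1, 25.0]
gripper_width: 0.003
gripper_force: 12.1
```

Request:
{"fn": "carry_out", "kwargs": {"commands": [[[0,0,0],[0,0,0.25],255],[[0,0,0],[0,0,0.15],255],[[0,0,0],[-0.7,-0.42,0],255],[[0,0,0],[-0.7,-0.42,0],255],[[0,0,0],[0,0,0],255],[[0,0,0],[0,0,-0.25],255],[[0,0,0],[0,0,-0.06],255],[[0,0,0],[0,0,-0.03],255],[[0,0,0],[0,0,0],255]]}}

```text
time_s: 23.3
tool_pos: [431.5, 197.1, 134.0]
tcp_rot: [[0.859, 0.512, 0.0], [0.512, -0.859, -0.0], [0.0, 0.0, -1.0]]
wrist_force: [-2.8, -0.8, 6.9]
gripper_width: 0.002
gripper_force: 3.4
```

Request:
{"fn": "carry_out", "kwargs": {"commands": [[[0,0,0],[0,0,-0.02],255],[[0,0,0],[0,0,0],255]]}}

```text
time_s: 23.55
tool_pos: [431.5, 197.1, 133.9]
tcp_rot: [[0.859, 0.512, 0.001], [0.512, -0.859, -0.0], [0.001, 0.001, -1.0]]
wrist_force: [-5.0, -2.4, 16.3]
gripper_width: -0.002
gripper_force: 8.4
```

Request:
{"fn": "carry_out", "kwargs": {"commands": [[[0,0,0],[0,0,-0.02],255],[[0,0,0],[0,0,0],255]]}}

```text
time_s: 23.8
tool_pos: [431.6, 197.1, 133.7]
tcp_rot: [[0.859, 0.512, 0.002], [0.512, -0.859, -0.0], [0.001, 0.001, -1.0]]
wrist_force: [-8.8, -3.2, 26.4]
gripper_width: 0.001
gripper_force: 13.5
```

Request:
{"fn": "carry_out", "kwargs": {"commands": [[[0,0,0],[0,0,0.2],255],[[0,0,0],[0,0,0.6],255],[[0,0,0],[0,0,0.8],255],[[0,0,0],[0,-0.7,0.5],255],[[0,0,0],[0,-0.8,0],255],[[0,0,0],[0,-0.8,0],255],[[0,0,0],[0,-0.8,0],255],[[0,0,0],[0,-0.8,0],255],[[0,0,0],[0,0,0],255],[[0,0,0],[0,0,0],255]]}}

```text
time_s: 25.05
tool_pos: [431.2, -36.9, 256.9]
tcp_rot: [[0.859, 0.511, 0.0], [0.511, -0.859, 0.001], [0.0, -0.0, -1.0]]
wrist_force: [0.2, -0.1, -0.2]
gripper_width: 0.001
gripper_force: 0.0
```

Run:
```python
from h import *
a=camera("scene");b=camera("top")
f=lambda i,x,y,w,h:cv2.resize(i["pixels"][y:y+h,x:x+w],(400,300),interpolation=cv2.INTER_CUBIC)
m=np.vstack([np.hstack([f(a,255,110,100,75),f(b,145,165,100,75)]),np.hstack([f(a,0,0,512,384),f(b,0,0,512,384)])])
cv2.imwrite("pics/p6.png",m[:,:,::-1])
```

```text
(no output)
```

View pics/p6.png

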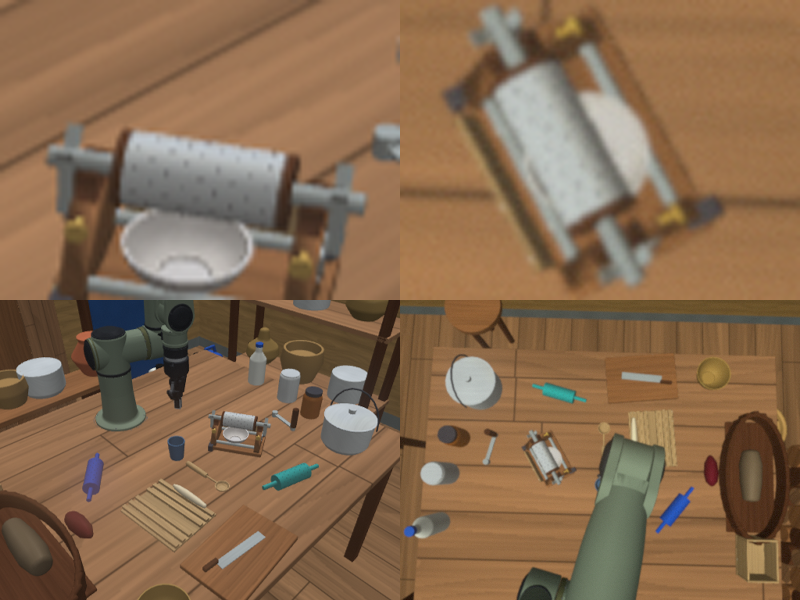

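The drum lies in both keepers, with the axle down between the springs at crop (85,158) and (335,198). Everything else is where it was, and the arm is clear.

```bash
python3 -c "
from station import close_job
print(close_job())"
```

```text
the job is handed in; nothing more can be done
None
```

The drum is back in the grater with both axle ends pressed onto their V blocks; the highest push I read was 29 N, and the job was handed in at about 25 s with nothing else seen to have moved.

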